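# Set the wind-up kitchen timer to ten minutes

## Robot

A 6-joint arm with a two-finger parallel gripper is mounted at the origin on the work surface. World frame = base frame: x ahead of the robot, y to its left, z up, the work surface at z = 0. Lengths are in m, angles in rad, forces in N, time in s.
With the tool pointing down it reaches from about 0.35 to 0.775 m from the base axis. Payload 5.5 kg.
Tool frame: the origin (TCP) lies midway between the tips of the shut fingers; the grasp point (between the pads) lies grip_point_offset behind it (grip_point_offset is the distance from the TCP to the grasp point, in m); z points along the fingers, y is the direction in which the jaws open and shut (so a half turn about z gives the same grasp; the last joint's range is limited). The gripper opens to 85 mm and grips with 20 to 120 N. Pads are 22 mm wide; open, the fingers measure 114 mm over their backs; the gripper's body (76 mm by 85 mm) begins 54 mm behind the grasp point. The pads swing forward as they close: fully open they stand 13 mm farther back than shut.
Start: joints at [-1.321, 0.313, 0.046, 1.304, 0, 1.431], TCP at [0.219, -0.532, 0.231] pointing down, gripper open.
Joint ranges: [-2.76, 2.76], [-0.86, 1.69], [-1.03, 1.26], [-2.2, 2.34], [-1.47, 1.5], [-3.14, 3.14]. Speed limits (rad/s): [2.57, 2.57, 3.14, 3.14, 3.14, 3.14].

## Interface

Orientations are given as a unit quaternion [w, x, y, z].
In Python, from workcell import * gives the robot as it stands.
- The arm moves only by the tool send_rows, never from a script. Its argument "series" is one flat list of numbers, 7 for each row, row after row: the shift along the tool's x, y, z in cm, then the turn, a rotation vector about the tool's x, y, z in degrees, then the opening, from 0 (shut) to 1 (fully open). A call has 1 to 10 rows; each row is the pose to reach, as a shift and turn from the pose commanded when the call began, along the tool's axes at that moment; what a row does not reach only later rows make up. A row lasts 1/12 s, in which the tool goes at most 41.7 mm and 7.16 degrees, less where a joint would pass 70% of its speed; a pose out of reach is approached as far as the arm can. A call with a gripper value outside its range is refused whole. The fingers move at their own pace and stop on an object; "newtons" is the grip in N (left out, the last holds). Time passes only in rows, so rows that repeat a pose let the fingers close. It gives the time, the measured TCP pose, the force and the opening at its end, in the units of the state.
- get_state(): the state, without advancing time (a new reading comes with each control period).
- read_camera(name): name is "scene" or "top" or "wrist"; returns the picture (384x512x3 uint8, blue, green, red); there is no depth.
- camera_info(name): a dict with "K" (3x3 intrinsics, pixels), "xyz" and "attitude" of the camera in the world. Camera axes: x right, y down, z forward; pixel columns grow to the right and rows downward; lengths in m; the calibration is good to about 2 mm. The wrist camera is an equidistant fisheye: a pixel r from the principal point sees the ray r / f radians off the axis. A picture is of the moment at which its call begins: read the wrist's pose just before it. camera_info takes no time and is no camera call; for the wrist camera it gives the pose at the moment of the call.
- hand_in(): hands the job in, once; it reports no verdict.
Trained networks look in the newest picture that a camera, given by its name, has taken for a name from the list of things; names that differ only in an ending like _2 or _b are one class to them, and where a whole thing is asked for, a point or a joint stands for the part that bears it (a point fixed in the world has none). Each returns a list of dicts, best first, with "p" (0 to 1); they miss things now and then, are a little off and sometimes report something else, mostly with a low value. They report only what shows in the picture. A call takes as long as a camera call. They do not tell look-alikes from the thing itself.
- silhouettes(camera, label): "pixels" (384x512 bool, what is visible of it) and "box" ([left, top, width, height] in pixels, round what is visible of it).
The state is a dict: "clock": time; "joint_pos": joint angles; "qvel": joint speeds; "tau": joint torques, N m; "tcp_pos": TCP position; "orientation": TCP orientation; "wrist_force": force on the tool from outside, world axes, zero at the start; "ft_torque": the same for the moment, N m; "finger_gap": finger opening in m.
Only numpy, scipy, OpenCV 4.12 (cv2) and the standard library are available. Lean on these libraries where they do the work, as an engineer would, in place of code of your own. Each camera call takes 0.05 s, during which the arm holds its last target. There are 200 camera calls.

## Task

Set the wind-up kitchen timer to 10 minutes for the eggs. Press it down onto the tiles gently, only firmly enough that its base does not turn along, wind the dial clockwise past 20 minutes to tension the spring, then turn it back to 10 at the pointer on the far side of the base. Let go and leave the timer standing where it was, with its pointer facing the same way, and leave the toaster, butter dish, mug and plate alone.

Things in the scene. Friction and masses are not known exactly. Their poses are not given: they have to be found in the camera images.
- timer: Base of the steel wind-up kitchen timer, loose on the worktop (whole timer about 260 g, 60 mm high). Origin: centre of its underside, on the turning axis; z up; x axis from the axis towards the pointer, which faces away from the robot to within 35 degrees. The base is a flange 72 mm across, its top 11.5 mm above the worktop; the dial turns on it about z.
- timer_grip (a point): Point on the turning axis 46 mm above the worktop, midway up the milled grip band of the dial. The dial is a steel drum 60 mm across, from 13 to 60 mm above the worktop, open to a grip from above across its width at any yaw. Keep the fingertips more than 15 mm above the worktop: lower down they would clamp the flange.
- timer_shell (a joint): The dial's angle on the base, rad: 0 with the zero mark at the pointer, growing as the dial is turned clockwise seen from above. A full turn is 60 minutes: 10 minutes are 1.047, 20 minutes 2.094. Stops at 0 and 5.9; starts between 0 and 0.31. It turns stiffly (about 0.21 N m either way) and stays where it is left; the clockwork runs too slowly to matter.
- timer_foot (a point): One of four small rubber feet, 30 mm from the axis. The timer's own weight (2.2 to 3.1 N) is too little to hold them: the base then turns along with the dial. Pressed down with 17 to 22 N besides they hold. Over 30 N on the worktop in all, even briefly, harms the clockwork: close the fingers softly. Feet and worktop give under 1 mm, so feel the push, do not guess it from the height.
- timer_pointer (a point): The pointer: a black arrowhead on the sloping flange of the base, its point towards the dial, 36 mm from the axis and 10 mm above the worktop. It belongs to the base, not to the dial.
- timer_zero (a point): Zero mark at the dial's top edge, 30 mm from the axis, 60 mm up: a black bar 4 mm wide over the drum's full height and 14 mm inwards over its top. The minutes count up anticlockwise (seen from above) from it round the drum's lower half: short ticks each minute, longer every 5, longest every 15. The minute over the pointer is the one set.
- table: The cream-tiled worktop, its surface at height 0.
- toaster: Stainless two-slot toaster, 290 x 165 x 180 mm high, on the robot's right; origin: centre of its underside, x along its length. Leave it alone.
- butter_dish: White ceramic butter dish with its lid on, 190 x 120 x 88 mm high; origin: centre of its underside. Leave it alone.
- mug: Glass mug, 80 mm across, 95 mm high, handle on its y side; origin: centre of its underside. Leave it alone.
- plate: Blue plastic plate, 210 mm across, 20 mm high; origin: centre of its underside. Leave it alone.
Mind the look-alikes: they are no part of the job. Of the things shaped like the timer, the steel one is meant.

How it is judged:
On the way:
1. the dial has been wound clockwise past 20 minutes (value of joint timer_shell above 2.094 rad), for 0.1 s.
At the end, for the whole second after the job is handed in: The dial reads 10 minutes at the pointer, to within one minute (0.942 to 1.152 rad); the timer stands upright and at rest on the worktop within 15 mm of where it was, its pointer within 16 mm of where it was (so the base has not turned with the dial) (value of joint timer_shell between 0.942 and 1.152 rad and distance of timer from where it was at the start of the episode below 0.015 m and distance of timer_pointer from where it was at the start of the episode below 0.016 m and angle between timer's own z axis and vertical below 0.05 rad and linear speed of timer below 0.02 m/s); the robot touches nothing.
It fails at once if the timer is pressed onto the worktop with more than 30 N (contact force between timer and table above 30 N).
It fails at once if the toaster, butter dish, mug or plate is moved more than 15 mm (distance of any of toaster, butter_dish, mug, plate from where it was at the start of the episode above 0.015 m).
It also fails if it takes over 72 s, if anything falls off the work surface, if the arm or the gripper's body presses on something with over 40 N, if the wrist force passes 120 N, or if a joint passes its speed limit or range.

## Working session

There is one attempt and no reset: what is moved stays moved. The work goes in short steps, Python scripts to look and compute and a tool call to move; the robot and the scene stay as the last step left them, time stands still between calls to the robot, and variables do not carry over. Pictures are saved under pics/ and viewed, about 8 in all and at most 12, crops included, and the job is handed in when it is done.

Besides the shell and the picture viewer there is one more tool, called as name(argument=value, ...) on one line, values as JSON. send_rows: Moves the arm, as the interface text tells. Its arguments: {"type":"object","properties":{"series":{"type":"array"},"newtons":{"type":"number"}},"required":["series"]}

```bash
mkdir -p pics; cat > h.py <<'E'
from workcell import *
import numpy as np, cv2
from scipy.spatial.transform import Rotation as R
def rot(q): return R.from_quat([q[1],q[2],q[3],q[0]]).as_matrix()
def camR(ci):
    a=np.array(ci["attitude"]); return a if a.shape==(3,3) else rot(a)
def ground(ci,u,v,z):
    K=np.array(ci["K"]); d=camR(ci)@np.linalg.inv(K)@np.array([u,v,1.]); c=np.array(ci["xyz"])
    return c+d*(z-c[2])/d[2]
def proj(ci,P,fish=False):
    K=np.array(ci["K"]); p=camR(ci).T@(np.array(P)-np.array(ci["xyz"]))
    if fish:
        r=np.hypot(p[0],p[1]); th=np.arctan2(r,p[2]); p=np.array([p[0]/r*th,p[1]/r*th,1])
    q=K@(p/p[2]); return q[:2]
E
python3 - <<'E'
from h import *
s=get_state(); print(s)
ims=[]
for c in ["top","scene"]:
    im=read_camera(c); ci=camera_info(c); print(c,ci)
    for n in ["timer","toaster","butter_dish","mug","plate"]:
        for d in silhouettes(c,n)[:3]:
            b=d["box"]; m=d["pixels"]; vv,uu=np.nonzero(m); print(n,round(d["p"],2),b,np.round(ground(ci,uu.mean(),vv.mean(),0.03),3), im[m].mean(0).round())
    cv2.imwrite(f"pics/{c}0.png",im)
E
```

```text
{'clock': 0.0, 'joint_pos': array([-1.32061231e+00,  3.14023235e-01,  4.49834347e-02,  1.30358500e+00,
        1.60211043e-05,  1.43117818e+00]), 'qvel': array([ 5.10793944e-04, -9.21316847e-04,  6.99819735e-04,  9.31843467e-04,
        5.09414315e-04, -5.83755763e-05]), 'tau': array([ 2.60449415e-04, -4.80623603e+01,  2.98534852e+01,  1.93628110e-02,
        2.23368971e-05,  3.84017170e-06]), 'tcp_pos': array([ 0.21836362, -0.53138088,  0.23039769]), 'orientation': array([-9.13281460e-04,  9.81066424e-01,  1.93669400e-01, -4.25175721e-05]), 'wrist_force': array([-0.35246027,  0.11150516,  0.85271541]), 'ft_torque': array([-0.05543123, -0.01324475, -0.00962661]), 'finger_gap': 0.08563126176682652}
top {'K': array([[430.50147114,   0.        , 257.0918808 ],
       [  0.        , 430.50147114, 196.18253047],
       [  0.        ,   0.        ,   1.        ]]), 'xyz': array([0.46029196, 0.01154792, 1.34306937]), 'attitude': array([ 0.0219822 , -0.70264719,  0.71044374, -0.03276294])}
timer 0.95 [301.0, 209.4, 23.2, 23.6] [ 0.483 -0.17   0.03 ] [136.  82.  61.]
timer 0.85 [257.3, 259.2,
[... 799 characters left out ...]
387785,  1.01664615]), 'attitude': array([-0.32963852,  0.81559341,  0.44390198, -0.17057806])}
timer 0.74 [174.8, 195.0, 24.7, 27.2] [ 0.491 -0.175  0.03 ] [98. 59. 42.]
timer 0.7 [191.8, 151.8, 20.7, 22.3] [ 0.347 -0.042  0.03 ] [97. 59. 44.]
timer 0.61 [205.5, 174.1, 19.4, 27.1] [ 0.46  -0.056  0.03 ] [95. 95. 96.]
toaster 0.22 [202.9, 173.8, 19.4, 22.3] [ 0.451 -0.053  0.03 ] [97. 97. 98.]
butter_dish 0.73 [332.4, 157.4, 63.6, 60.8] [0.727 0.343 0.03 ] [130. 138. 145.]
mug 0.94 [306.4, 118.4, 26.9, 30.6] [0.432 0.404 0.03 ] [110. 116. 112.]
plate 0.69 [255.0, 217.9, 73.1, 57.2] [0.787 0.009 0.03 ] [137.  74.  42.]
plate 0.23 [207.1, 171.9, 16.9, 22.8] [ 0.449 -0.052  0.03 ] [97. 96. 98.]
```

```bash
python3 - <<'E'
from h import *
a=cv2.imread("pics/top0.png")[170:300,190:350]; b=cv2.imread("pics/scene0.png")[130:230,150:250]
a=cv2.resize(a,(480,390),interpolation=cv2.INTER_CUBIC); b=cv2.resize(b,(320,320),interpolation=cv2.INTER_CUBIC)
o=np.zeros((390,800,3),np.uint8); o[:,:480]=a; o[:320,480:]=b; cv2.imwrite("pics/c1.png",o)
E
```

```text
(no output)
```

View pics/c1.png

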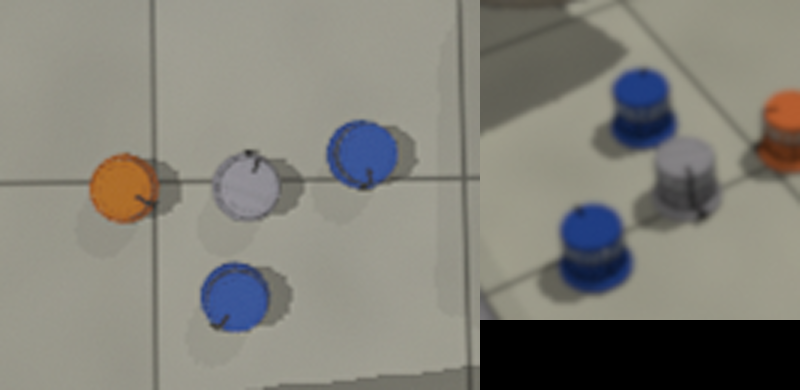

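```bash
python3 - <<'E'
from h import *
import workcell
try: print(grip_point_offset)
except Exception as e: print(e,[x for x in dir(workcell) if x[0]!='_'])
s=get_state(); T=rot(s["orientation"]); ci=camera_info("wrist"); print(ci)
print("cam in tool",T.T@(np.array(ci["xyz"])-s["tcp_pos"]),T.T@camR(ci))
t=camera_info("top"); p=ground(t,272.3,231.5,0.06); print(p)
q=ground(camera_info("scene"),150+685/8*1-480/8*1+0,0,0.06) if 0 else None
# scene: top centre crop (685,160)->
sc=camera_info("scene"); print(ground(sc,150+(685-480)/3.2,130+157/3.2,0.06))
print((T.T@(np.array([p[0],p[1],0.2])-s["tcp_pos"]))*100)
E
```

```text
0.0187
{'K': array([[297.31863964,   0.        , 257.43740503],
       [  0.        , 297.31863964, 182.54849354],
       [  0.        ,   0.        ,   1.        ]]), 'xyz': array([ 0.28286057, -0.50621113,  0.37298222]), 'attitude': array([ 0.11343676,  0.82277475, -0.55171346, -0.07606626])}
cam in tool [ 0.0692975   0.0006919  -0.14162118] [[-3.79613895e-04 -9.62689650e-01 -2.70607638e-01]
 [ 9.99999912e-01 -3.16434916e-04 -2.77099505e-04]
 [ 1.81131120e-04 -2.70607719e-01  9.62689685e-01]]
[ 0.45399464 -0.05259274  0.06      ]
[ 0.45890126 -0.05443989  0.06      ]
[ 39.99690542 -35.38978094   3.1300238 ]
```

send_rows(series=[40,-35.4,3.1,0,0,0,1,40,-35.4,3.1,0,0,0,1,40,-35.4,3.1,0,0,0,1,40,-35.4,3.1,0,0,0,1,40,-35.4,3.1,0,0,0,1,40,-35.4,3.1,0,0,0,1,40,-35.4,3.1,0,0,0,1,40,-35.4,3.1,0,0,0,1,40,-35.4,3.1,0,0,0,1,40,-35.4,3.1,0,0,0,1])

```text
clock: 1.43
tcp_pos: [0.4024, -0.1567, 0.2075]
orientation: [0.0, 0.981, 0.193, 0.0]
wrist_force: [0.6, -0.8, 0.8]
finger_gap: 0.0855
```

send_rows(series=[9,-8,4,0,0,0,1])

```text
clock: 1.52
tcp_pos: [0.421, -0.1216, 0.1958]
orientation: [0.001, 0.981, 0.194, 0.002]
wrist_force: [0.7, 0.1, -0.2]
finger_gap: 0.0853
```

```bash
python3 - <<'E'
from h import *
s=get_state(); print(s); T=rot(s["orientation"])
p=np.array([0.456,-0.0535,0.16]); print(T.T@(p-s["tcp_pos"])*100)
E
```

```text
{'clock': 1.5167, 'joint_pos': array([-4.64704937e-01,  6.10419015e-02, -3.53894400e-01,  1.15123739e+00,
        3.82487147e-05,  2.28705980e+00]), 'qvel': array([ 1.10585315,  0.22379176, -0.19994926, -0.42830761, -0.00285773,
        1.09382121]), 'tau': array([ -4.96478364, -35.32138467,  27.97946155,   1.80982869,
         0.03660708,  -1.12021755]), 'tcp_pos': array([ 0.42100185, -0.12155472,  0.1958385 ]), 'orientation': array([0.0014013 , 0.98106171, 0.19368165, 0.00183818]), 'wrist_force': array([ 0.70943654,  0.08997358, -0.23794982]), 'ft_torque': array([-0.05660347, -0.03421299,  0.05430298]), 'finger_gap': 0.08525932157351998}
[ 5.8125366  -4.97726186  3.58446861]
```

send_rows(series=[0,0,0,0,0,0,1,0,0,0,0,0,0,1,0,0,0,0,0,0,1])

```text
clock: 1.77
tcp_pos: [0.4193, -0.1229, 0.1942]
orientation: [0.0, 0.981, 0.194, -0.0]
wrist_force: [-0.1, -0.1, 0.3]
finger_gap: 0.0856
```

```bash
python3 - <<'E'
from h import *
s=get_state(); print(s["tcp_pos"]); T=rot(s["orientation"])
p=np.array([0.456,-0.0535,0.15]); print(T.T@(p-s["tcp_pos"])*100)
E
```

```text
[ 0.41931722 -0.12288812  0.19416975]
[ 6.03729126 -5.01897126  4.41294544]
```

send_rows(series=[3,-2.5,2.2,0,0,0,1,6,-5,4.4,0,0,0,1,6,-5,4.4,0,0,0,1,6,-5,4.4,0,0,0,1,6,-5,4.4,0,0,0,1,6,-5,4.4,0,0,0,1])

```text
clock: 2.27
tcp_pos: [0.4559, -0.0557, 0.1508]
orientation: [0.001, 0.981, 0.192, 0.0]
wrist_force: [0.4, -0.1, -0.6]
finger_gap: 0.0852
```

```bash
python3 - <<'E'
from h import *
s=get_state(); ci=camera_info("wrist"); im=read_camera("wrist"); cv2.imwrite("pics/w1.png",im)
np.savez("w1.npz",K=ci["K"],xyz=ci["xyz"],attitude=ci["attitude"],tcp=s["tcp_pos"],q=s["orientation"])
print(s["tcp_pos"],s["joint_pos"],s["wrist_force"])
c=proj(ci,[.456,-.0535,.06],True); print(c)
for d in silhouettes("wrist","timer_zero")[:2]+silhouettes("wrist","timer_pointer")[:2]: print(d["p"],d["box"])
u,v=np.clip(c.astype(int),75,[437,309]); cr=im[v-75:v+75,u-75:u+75]; print(u-75,v-75)
cv2.imwrite("pics/w1c.png",cv2.resize(cr,(600,600),interpolation=cv2.INTER_CUBIC))
E
```

```text
[ 0.45590338 -0.05573673  0.15084847] [-2.96337603e-01  1.33260447e-01 -3.87609736e-01  1.04867023e+00
 -5.81814387e-04  2.45790597e+00] [ 0.40037863 -0.08181178 -0.55363888]
[254.00463008 186.17242256]
0.92 [343.6, 159.1, 73.4, 73.0]
0.81 [85.9, 101.2, 79.1, 67.4]
0.84 [87.9, 90.4, 82.2, 79.6]
0.77 [169.7, 233.4, 65.6, 78.0]
179 111
```

View pics/w1c.png

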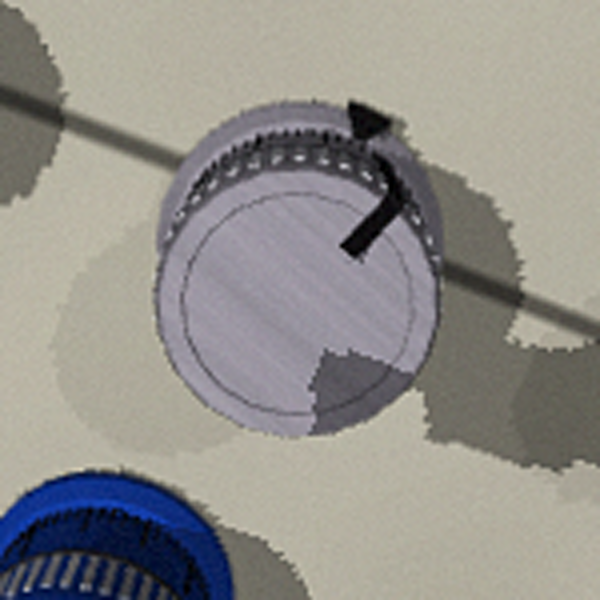

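```bash
cat >> h.py <<'E'
def fground(ci,u,v,z):
    K=np.array(ci["K"]); x=(u-K[0,2])/K[0,0]; y=(v-K[1,2])/K[1,1]; r=np.hypot(x,y)
    d=camR(ci)@np.array([x/r*np.sin(r),y/r*np.sin(r),np.cos(r)]); c=np.array(ci["xyz"]); return c+d*(z-c[2])/d[2]
E
python3 - <<'E'
from h import *
ci=np.load("w1.npz"); T=rot(ci["q"])
f=lambda x,y,z: fground(ci,179+x/4-.5+.125,111+y/4-.5+.125,z)
# rim points of top face
P=np.array([f(*p,0.06)[:2] for p in [(156,290),(440,305),(298,437),(205,410),(400,410),(290,168),(180,365),(425,370)]])
A=np.c_[2*P,np.ones(len(P))]; s=np.linalg.lstsq(A,(P**2).sum(1),rcond=None)[0]; c=s[:2]; print("c",c,"r",np.sqrt(s[2]+c@c))
ang=lambda p: np.degrees(np.arctan2(p[1]-c[1],p[0]-c[0]))
for n,q,z in [("bar in",(352,252),.06),("bar out",(400,198),.06),("ptr tip",(368,142),.0115),("ptr cen",(368,122),.010),("ptr base",(368,108),.008)]:
    p=f(*q,z); print(n,p,np.hypot(*(p[:2]-c)),ang(p))
print("offset cm", T.T@(np.array([*c,0])-ci["tcp"])*100, "yaw",np.degrees(np.arctan2(T[1,0],T[0,0])))
E
```

```text
c [ 0.45454533 -0.05387324] r 0.029165954878317486
bar in [ 0.46960582 -0.05897317  0.06      ] 0.015900553116267115 -18.707642679825785
bar out [ 0.48349054 -0.06358293  0.06      ] 0.030530371443620356 -18.544072584646884
ptr tip [ 0.48549866 -0.05814886  0.0115    ] 0.031247230208193453 -7.864576866143269
ptr cen [ 0.4897921  -0.05643059  0.01      ] 0.03533942700272066 -4.149856343293783
ptr base [ 0.49272239 -0.05530664  0.008     ] 0.03820395624820288 -2.1502269325480925
offset cm [-0.06449682 -0.24261237 15.08452008] yaw 22.19346849931979
```

send_rows(series=[0,-0.2,0,0,0,-7,1,0,-0.2,0,0,0,-14,1,0,-0.2,0,0,0,-21,1,0,-0.2,0,0,0,-28,1,0,-0.2,0,0,0,-35,1,0,-0.2,0,0,0,-42,1,0,-0.2,0,0,0,-49,1,0,-0.2,0,0,0,-56,1,0,-0.2,0,0,0,-63,1,0,-0.2,0,0,0,-70,1])

```text
clock: 3.25
tcp_pos: [0.4551, -0.053, 0.1506]
orientation: [0.001, 0.691, 0.723, 0.0]
wrist_force: [-0.5, -0.2, -1.1]
finger_gap: 0.0855
```

send_rows(series=[0,0,0,0,0,-7,1,0,0,0,0,0,-14,1,0,0,0,0,0,-21,1,0,0,0,0,0,-28,1,0,0,0,0,0,-35,1,0,0,2,0,0,-35,1,0,0,4,0,0,-35,1,0,0,4,0,0,-35,1,0,0,4,0,0,-35,1,0,0,4,0,0,-35,1])

```text
clock: 4.08
tcp_pos: [0.4554, -0.0527, 0.111]
orientation: [0.0, 0.444, 0.896, 0.0]
wrist_force: [-0.1, 0.1, -0.5]
finger_gap: 0.0857
```

```bash
python3 - <<'E'
from h import *
s=get_state(); ci=camera_info("wrist"); im=read_camera("wrist"); cv2.imwrite("pics/w2.png",im); T=rot(s["orientation"])
np.savez("w2.npz",K=ci["K"],xyz=ci["xyz"],attitude=ci["attitude"],tcp=s["tcp_pos"],q=s["orientation"])
print(s["tcp_pos"],s["joint_pos"],s["wrist_force"],s["ft_torque"])
print("offset", T.T@(np.array([.45455,-.05387,.026])-s["tcp_pos"])*100, "yaw",np.degrees(np.arctan2(T[1,0],T[0,0])))
c=proj(ci,[.4545,-.0539,.06],True); 
for k in range(0,360,30):
    a=np.radians(k); p=proj(ci,[.45455+.03*np.cos(a),-.05387+.03*np.sin(a),.06],True); cv2.circle(im,tuple(int(round(x)) for x in p),0,(0,0,255),-1)
u,v=np.clip(c.astype(int),100,[412,284]); cv2.imwrite("pics/w2c.png",cv2.resize(im[v-100:v+100,u-100:u+100],(600,600),interpolation=cv2.INTER_NEAREST)); print(u-100,v-100)
E
```

```text
[ 0.45535924 -0.05266229  0.11099442] [-2.90466345e-01  1.65592746e-01 -4.55038889e-01  9.49184492e-01
 -1.39322547e-04  6.29498359e-01] [-0.06300393  0.09879917 -0.4998725 ] [ 0.00816905 -0.00484434  0.00923706]
offset [-0.03962397 -0.14149848  8.49941557] yaw 127.28988961675596
154 102
```

View pics/w2c.png

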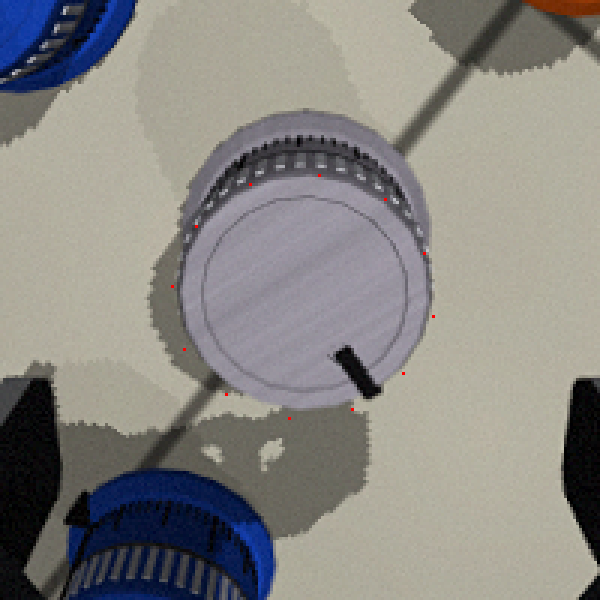

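```bash
python3 - <<'E'
from h import *
def fit(P):
    A=np.c_[2*P,np.ones(len(P))]; s=np.linalg.lstsq(A,(P**2).sum(1),rcond=None)[0]; return s[:2],np.sqrt(s[2]+s[:2]@s[:2])
w1=np.load("w1.npz"); w2=np.load("w2.npz")
P1=np.array([fground(w1,179+x/4-.375,111+y/4-.375,.06)[:2] for x,y in [(156,290),(440,305),(298,437),(205,410),(400,410),(290,168),(180,365),(425,370)]])
P2=np.array([fground(w2,154+x/3-.33,102+y/3-.33,.06)[:2] for x,y in [(180,290),(433,290),(305,407),(215,370),(395,372),(306,172),(405,215),(208,215)]])
(c1,r1),(c2,r2)=fit(P1),fit(P2); print(c1,r1,c2,r2)
T1,T2=rot(w1["q"])[:2,:2],rot(w2["q"])[:2,:2]
A=np.block([[np.eye(2),T1],[np.eye(2),T2]]); x=np.linalg.solve(A,np.r_[c1,c2]); print("c",x[:2],"e",x[2:])
print("offset cm",T2.T@(x[:2]-w2["tcp"][:2])*100*1)
for q in [(343,350),(373,396)]:
    p=fground(w2,154+q[0]/3-.33,102+q[1]/3-.33,.06); print(np.degrees(np.arctan2(p[1]-c2[1],p[0]-c2[0])))
E
```

```text
[ 0.45454533 -0.05387324] 0.029165954878317486 [ 0.45410373 -0.05201825] 0.02878295490128063
c [ 0.45361408 -0.05311487] e [0.0005758  0.00105395]
offset cm [ 0.06972374 -0.1662616 ]
-20.937564152095568
-21.106612057456868
```

send_rows(series=[0.05,-0.15,1.5,0,0,0,1,0.05,-0.15,3,0,0,0,1,0.05,-0.15,4.5,0,0,0,1,0.05,-0.15,6,0,0,0,1,0.05,-0.15,7.2,0,0,0,1,0.05,-0.15,8.1,0,0,0,1,0.05,-0.15,8.4,0,0,0,1,0.05,-0.15,8.4,0,0,0,1,0.05,-0.15,8.4,0,0,0,1])

```text
clock: 4.88
tcp_pos: [0.4541, -0.0528, 0.0267]
orientation: [0.0, 0.444, 0.896, 0.0]
wrist_force: [1.2, 0.0, 0.4]
finger_gap: 0.0854
```

send_rows(series=[0,0,0,0,0,0,0.9,0,0,0,0,0,0,0.85,0,0,0,0,0,0,0.8,0,0,0,0,0,0,0.78,0,0,0,0,0,0,0.76,0,0,0,0,0,0,0.74,0,0,0,0,0,0,0.73,0,0,0,0,0,0,0.72,0,0,0,0,0,0,0.71], newtons=20)

```text
clock: 5.63
tcp_pos: [0.4534, -0.0527, 0.026]
orientation: [-0.0, 0.444, 0.896, -0.0]
wrist_force: [0.2, 0.1, 0.1]
finger_gap: 0.0608
```

send_rows(series=[0,0,0,0,0,0,0.705,0,0,0,0,0,0,0.7,0,0,0,0,0,0,0.695,0,0,0,0,0,0,0.69,0,0,0,0,0,0,0.68,0,0,0,0,0,0,0.67])

```text
clock: 6.13
tcp_pos: [0.4534, -0.0528, 0.0261]
orientation: [0.0, 0.444, 0.896, -0.0]
wrist_force: [-2.5, -0.7, 1.9]
finger_gap: 0.0594
```

send_rows(series=[0,0,0,0,0,0,0.65,0,0,0,0,0,0,0.6,0,0,0,0,0,0,0.5,0,0,0,0,0,0,0.5,0,0,0,0,0,0,0.5])

```text
clock: 6.55
tcp_pos: [0.4534, -0.0527, 0.026]
orientation: [0.0, 0.444, 0.896, -0.0]
wrist_force: [-1.5, -0.6, 4.2]
finger_gap: 0.0596
```

send_rows(series=[0,0,0,0,0,0,0.4,0,0,0,0,0,0,0.4,0,0,0,0,0,0,0.4], newtons=40)

```text
clock: 6.8
tcp_pos: [0.4534, -0.0527, 0.0261]
orientation: [0.0, 0.444, 0.896, -0.0]
wrist_force: [-0.9, -1.3, 5.2]
finger_gap: 0.0592
```

send_rows(series=[0,0,0,0,0,0,0.4,0,0,0,0,0,0,0.4,0,0,0,0,0,0,0.4], newtons=60)

```text
clock: 7.05
tcp_pos: [0.4534, -0.0527, 0.0262]
orientation: [0.0, 0.444, 0.896, -0.0]
wrist_force: [-2.8, -0.7, 7.0]
finger_gap: 0.0589
```

send_rows(series=[0,0,0.02,0,0,0,0.4,0,0,0.02,0,0,0,0.4,0,0,0.02,0,0,0,0.4])

```text
clock: 7.3
tcp_pos: [0.4535, -0.0528, 0.0262]
orientation: [0.0, 0.444, 0.896, -0.0]
wrist_force: [-4.0, -0.9, 6.9]
finger_gap: 0.0586
```

send_rows(series=[0,0,0.04,0,0,0,0.4,0,0,0.04,0,0,0,0.4,0,0,0.04,0,0,0,0.4])

```text
clock: 7.55
tcp_pos: [0.4535, -0.0528, 0.0261]
orientation: [0.0, 0.444, 0.896, -0.0]
wrist_force: [-3.9, -0.4, 11.3]
finger_gap: 0.0586
```

send_rows(series=[0,0,0.04,0,0,0,0.4,0,0,0.04,0,0,0,0.4,0,0,0.04,0,0,0,0.4])

```text
clock: 7.8
tcp_pos: [0.4535, -0.0528, 0.026]
orientation: [0.0, 0.444, 0.896, -0.0]
wrist_force: [-4.5, 0.3, 14.1]
finger_gap: 0.0586
```

send_rows(series=[0,0,0.05,0,0,0,0.4,0,0,0.05,0,0,0,0.4,0,0,0.05,0,0,0,0.4])

```text
clock: 8.05
tcp_pos: [0.4536, -0.0528, 0.0259]
orientation: [0.0, 0.444, 0.896, -0.0]
wrist_force: [-6.8, -0.1, 19.5]
finger_gap: 0.0584
```

send_rows(series=[0,0,0,0,0,0,0.4,0,0,0,0,0,0,0.4])

```text
clock: 8.22
tcp_pos: [0.4536, -0.0528, 0.026]
orientation: [0.001, 0.444, 0.896, -0.0]
wrist_force: [-7.6, -0.7, 19.0]
finger_gap: 0.0584
```

send_rows(series=[0.02,-0.03,0,0,0,0,0.4,0.02,-0.03,0,0,0,2,0.4,0.02,-0.03,0,0,0,5,0.4,0.02,-0.03,0,0,0,8,0.4,0.02,-0.03,0,0,0,10,0.4,0.02,-0.03,0,0,0,10,0.4])

```text
clock: 8.72
tcp_pos: [0.4536, -0.0528, 0.026]
orientation: [0.001, 0.521, 0.854, 0.0]
wrist_force: [-5.5, -0.1, 18.4]
finger_gap: 0.0586
```

```bash
python3 - <<'E'
from h import *
s=get_state(); T=rot(s["orientation"]); print(np.degrees(np.arctan2(T[1,0],T[0,0])),s["ft_torque"],s["wrist_force"],s["tcp_pos"],s["joint_pos"])
E
```

```text
117.25892685057349 [-0.05735714  1.24146079 -0.0579851 ] [-5.54848322 -0.06001016 18.41386714] [ 0.45355277 -0.05280833  0.02597316] [-2.91807942e-01  2.61175142e-01 -5.77627937e-01  7.30546204e-01
 -3.19473903e-04  8.03229624e-01]
```

send_rows(series=[0,0,0,0,0,3,0.4,0,0,0,0,0,7,0.4,0,0,0,0,0,11,0.4,0,0,0,0,0,15,0.4,0,0,0,0,0,19,0.4,0,0,0,0,0,23,0.4,0,0,0,0,0,26,0.4,0,0,0,0,0,28,0.4,0,0,0,0,0,28,0.4])

```text
clock: 9.47
tcp_pos: [0.4535, -0.0527, 0.026]
orientation: [0.001, 0.712, 0.703, 0.0]
wrist_force: [-5.8, -0.5, 17.3]
finger_gap: 0.0588
```

```bash
python3 - <<'E'
from h import *
s=get_state(); T=rot(s["orientation"]); print(np.degrees(np.arctan2(T[1,0],T[0,0])),s["ft_torque"],s["wrist_force"])
im=read_camera("top")[200:265,240:305]; b=read_camera("scene")[160:215,185:240]
ci=camera_info("wrist"); w=read_camera("wrist"); cv2.imwrite("pics/w3.png",w)
np.savez("w3.npz",K=ci["K"],xyz=ci["xyz"],attitude=ci["attitude"],tcp=s["tcp_pos"],q=s["orientation"])
f=lambda x: cv2.resize(x,(390,390),interpolation=cv2.INTER_CUBIC)
u,v=proj(ci,[.4537,-.053,.06],True).astype(int); print(u,v)
cv2.imwrite("pics/c3.png",np.hstack([f(w[max(v-90,0):v+90,u-90:u+90]),f(b)]))
E
```

```text
89.26201930057914 [ 0.08100401  1.32727793 -0.05306389] [-5.7841792  -0.50162926 17.27836301]
255 269
```

View pics/c3.png

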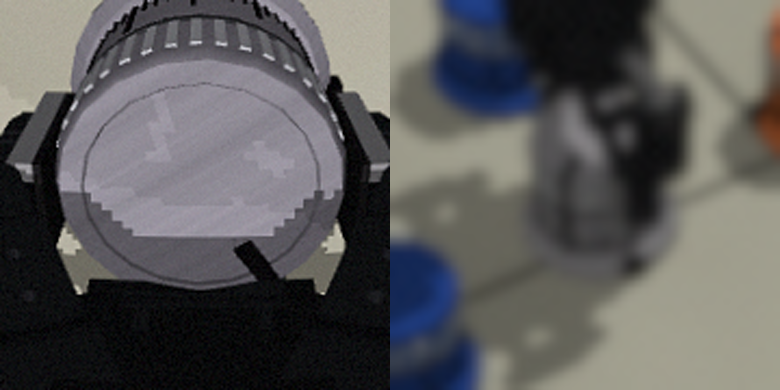

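send_rows(series=[0,0,0.02,0,0,2,0.4,0,0,0.02,0,0,6,0.4,0,0,0.02,0,0,11,0.4,0,0,0.02,0,0,16,0.4,0,0,0.02,0,0,21,0.4,0,0,0.02,0,0,26,0.4,0,0,0.02,0,0,31,0.4,0,0,0.02,0,0,36,0.4,0,0,0.02,0,0,40,0.4,0,0,0.02,0,0,42,0.4])

```text
clock: 10.45
tcp_pos: [0.4536, -0.0527, 0.0259]
orientation: [0.0, 0.916, 0.4, 0.001]
wrist_force: [-5.8, 1.0, 19.6]
finger_gap: 0.0586
```

send_rows(series=[0,0,0,0,0,3,0.4,0,0,0,0,0,8,0.4,0,0,0,0,0,13,0.4,0,0,0,0,0,18,0.4,0,0,0,0,0,23,0.4,0,0,0,0,0,28,0.4,0,0,0,0,0,33,0.4,0,0,0,0,0,37,0.4,0,0,0,0,0,40,0.4,0,0,0,0,0,40,0.4])

```text
clock: 11.28
tcp_pos: [0.4538, -0.0528, 0.026]
orientation: [0.0, 0.998, 0.063, 0.001]
wrist_force: [-5.7, -0.1, 18.9]
finger_gap: 0.0585
```

```bash
python3 - <<'E'
from h import *
s=get_state(); T=rot(s["orientation"]); print(np.degrees(np.arctan2(T[1,0],T[0,0])),s["ft_torque"],s["wrist_force"],s["joint_pos"][5])
ci=camera_info("wrist"); w=read_camera("wrist"); cv2.imwrite("pics/w4.png",w)
np.savez("w4.npz",K=ci["K"],xyz=ci["xyz"],attitude=ci["attitude"],tcp=s["tcp_pos"],q=s["orientation"])
cv2.imwrite("pics/c4.png",cv2.resize(w[140:340,155:355],(600,600),interpolation=cv2.INTER_CUBIC))
E
```

```text
7.211230093907231 [ 0.03862712  1.2289434  -0.15830366] [-5.68043285 -0.12089839 18.89619848] 2.7239168979149935
```

View pics/c4.png

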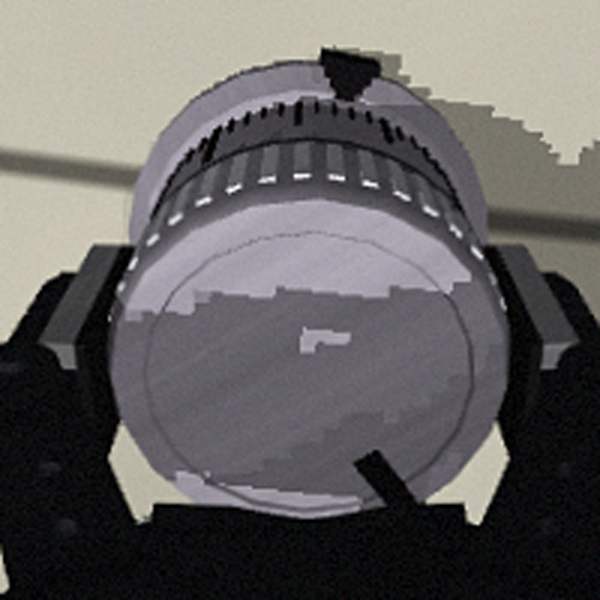

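send_rows(series=[0,0,0,0,0,-2,0.4,0,0,0,0,0,-6,0.4,0,0,0,0,0,-10,0.4,0,0,0,0,0,-15,0.4,0,0,0,0,0,-20,0.4,0,0,0,0,0,-25,0.4,0,0,0,0,0,-30,0.4,0,0,0,0,0,-34,0.4,0,0,0,0,0,-37,0.4,0,0,0,0,0,-38,0.4])

```text
clock: 12.17
tcp_pos: [0.4537, -0.0527, 0.0259]
orientation: [0.0, 0.922, 0.386, 0.001]
wrist_force: [-5.9, 0.7, 20.6]
finger_gap: 0.0589
```

send_rows(series=[0,0,0,0,0,-3,0.4,0,0,0,0,0,-7,0.4,0,0,0,0,0,-12,0.4,0,0,0,0,0,-17,0.4,0,0,0,0,0,-22,0.4,0,0,0,0,0,-27,0.4,0,0,0,0,0,-32,0.4,0,0,0,0,0,-36,0.4,0,0,0,0,0,-37,0.4,0,0,0,0,0,-37,0.4])

```text
clock: 13.0
tcp_pos: [0.4535, -0.0527, 0.0259]
orientation: [0.001, 0.753, 0.659, 0.0]
wrist_force: [-5.7, 0.8, 20.5]
finger_gap: 0.0586
```

```bash
python3 - <<'E'
from h import *
s=get_state(); T=rot(s["orientation"]); print(np.degrees(np.arctan2(T[1,0],T[0,0])),s["ft_torque"],s["wrist_force"],s["joint_pos"][5])
E
```

```text
82.379809435702 [0.13177727 1.39349707 0.0065702 ] [-5.67269459  0.77183614 20.48699343] 1.4119339087144442
```

send_rows(series=[0,0,-0.05,0,0,0,0.4,0,0,-0.1,0,0,0,0.4,0,0,-0.13,0,0,0,0.4,0,0,-0.13,0,0,0,0.4])

```text
clock: 13.33
tcp_pos: [0.4535, -0.0527, 0.0262]
orientation: [0.0, 0.753, 0.658, 0.0]
wrist_force: [-2.9, -0.9, 9.2]
finger_gap: 0.0588
```

send_rows(series=[0,0,0,0,0,0,0.6,0,0,0,0,0,0,0.65,0,0,0,0,0,0,0.7,0,0,0,0,0,0,0.75,0,0,0,0,0,0,0.85,0,0,0,0,0,0,1,0,0,0,0,0,0,1,0,0,0,0,0,0,1,0,0,0,0,0,0,1], newtons=20)

```text
clock: 14.08
tcp_pos: [0.4531, -0.0526, 0.0255]
orientation: [-0.0, 0.753, 0.658, -0.0]
wrist_force: [-0.3, 0.2, 1.2]
finger_gap: 0.0854
```

send_rows(series=[0,0,-1,0,0,0,1,0,0,-3,0,0,0,1,0,0,-6,0,0,0,1,0,0,-9,0,0,0,1,0,0,-12.5,0,0,6,1,0,0,-12.5,0,0,13,1,0,0,-12.5,0,0,20,1,0,0,-12.5,0,0,27,1,0,0,-12.5,0,0,34,1,0,0,-12.5,0,0,41,1])

```text
clock: 14.92
tcp_pos: [0.4531, -0.0526, 0.1507]
orientation: [0.0, 0.937, 0.35, 0.0]
wrist_force: [0.9, 0.5, 0.1]
finger_gap: 0.0858
```

send_rows(series=[0,0,0,0,0,7,1,0,0,0,0,0,14,1,0,0,0,0,0,19,1,0,0,0,0,0,19,1,0,0,0,0,0,19,1,0,0,0,0,0,19,1])

```text
clock: 15.42
tcp_pos: [0.4531, -0.0527, 0.1506]
orientation: [0.0, 0.981, 0.195, -0.0]
wrist_force: [-1.3, 0.2, -0.5]
finger_gap: 0.0851
```

```bash
python3 - <<'E'
from h import *
s=get_state(); ci=camera_info("wrist"); im=read_camera("wrist"); cv2.imwrite("pics/w5.png",im)
np.savez("w5.npz",K=ci["K"],xyz=ci["xyz"],attitude=ci["attitude"],tcp=s["tcp_pos"],q=s["orientation"])
print(s["tcp_pos"],s["wrist_force"])
c=proj(ci,[.4538,-.053,.06],True); u,v=c.astype(int); print(u-75,v-75)
cv2.imwrite("pics/w5c.png",cv2.resize(im[v-75:v+75,u-75:u+75],(600,600),interpolation=cv2.INTER_CUBIC))
E
```

```text
[ 0.45305901 -0.05265203  0.15055695] [-1.26387796  0.2134006  -0.50890536]
182 111
```

View pics/w5c.png

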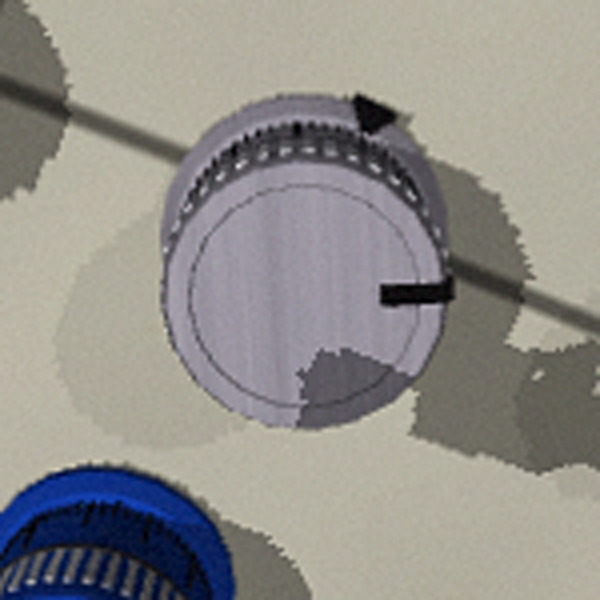

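```bash
python3 - <<'E'
from h import *
def fit(P):
    A=np.c_[2*P,np.ones(len(P))]; s=np.linalg.lstsq(A,(P**2).sum(1),rcond=None)[0]; return s[:2],np.sqrt(s[2]+s[:2]@s[:2])
def an(w,o,k,rim,bar,ptr,cf=None):
    ci=np.load(w+".npz"); f=lambda q,z: fground(ci,o[0]+q[0]/k-.5+.5/k,o[1]+q[1]/k-.5+.5/k,z)[:2]
    c,r=fit(np.array([f(q,.06) for q in rim])); a=lambda d:np.degrees(np.arctan2(d[1],d[0])).round(1)
    b=[f(q,.06) for q in bar]; p=f(ptr,.010)
    print(w,c,r,"bar",[a(x-c) for x in b],"dir",a(b[1]-b[0]),"ptr",a(p-c),np.hypot(*(p-c)),p)
an("w1",(179,111),4,[(156,290),(440,305),(298,437),(205,410),(400,410),(290,168),(180,365),(425,370)],[(352,252),(400,198)],(368,121))
an("w5",(182,111),4,[(162,280),(448,280),(305,430),(195,385),(410,395),(305,160),(175,350),(435,350)],[(381,294),(452,290)],(375,116))
an("w4",(155,140),3,[(108,340),(509,340),(308,517),(308,198),(165,250),(150,470),(450,250)],[(370,456),(405,500)],(348,75))
E
```

```text
w1 [ 0.45454533 -0.05387324] 0.029165954878317486 bar [np.float64(-18.7), np.float64(-18.5)] dir -18.4 ptr -4.0 0.03555566828100445 [ 0.4900155  -0.05633747]
w5 [ 0.4546832  -0.05319088] 0.029199397940845005 bar [np.float64(-62.3), np.float64(-63.2)] dir -64.2 ptr -5.6 0.035424809840903175 [ 0.48993934 -0.0566437 ]
w4 [ 0.45663406 -0.05247627] 0.027633869156292682 bar [np.float64(-138.3), np.float64(-138.9)] dir -139.9 ptr -6.1 0.03326589061285455 [ 0.48971438 -0.05598509]
```

```bash
python3 - <<'E'
from h import *
im=cv2.imread("pics/w5.png"); ci=np.load("w5.npz"); c=np.array([.4545,-.0535])
x0,y0=182+45,111+18
o=cv2.resize(im[y0:y0+40,x0:x0+60],(780,520),interpolation=cv2.INTER_CUBIC)
for b in (-61.,-65.):   # bar angle hypotheses; mark 10- and 15-min ticks at drum foot
  for m in (10,15):
    a=np.radians(b+6*m); p=proj(ci,[c[0]+.0302*np.cos(a),c[1]+.0302*np.sin(a),.0145],True)
    q=((p+.5-[x0,y0])*13).astype(int); cv2.circle(o,tuple(int(t) for t in q),4,(0,0,255) if b==-61 else (0,255,0),-1)
cv2.imwrite("pics/w5z.png",o)
E
```

```text
(no output)
```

View pics/w5z.png

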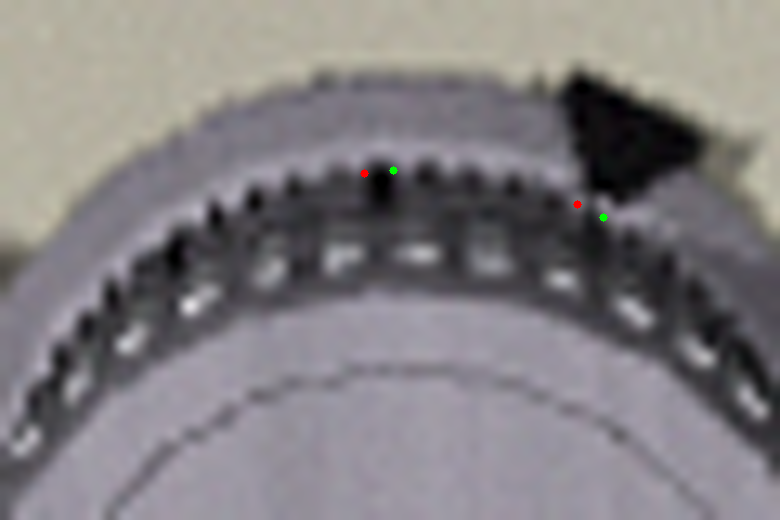

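```bash
python3 -c "
from workcell import *
print(hand_in(), get_state()['clock'])"
```

```text
the job is handed in; nothing more can be done
the job is handed in; nothing more can be done
```

The steel timer is set to about 10 minutes and the job is handed in; I do not have the verdict.

**What I did:** I gripped the dial with 60 N, pressed down with 17 to 20.6 N at the wrist, and wound it to about 22.5 minutes. I then turned it back 75°, unloaded, let go and lifted clear. The run had reached about 15.5 s of the 72 s when I last read the clock, just before handing in.

**Last checks (wrist camera, after letting go):**
- **Dial:** The minute ticks read about 9.9 at the pointer. The zero mark against the pointer gave about 57.6°, or 9.6 minutes. The two disagree slightly, but both are within the one-minute tolerance.
- **Timer position:** Its centre came out within about 1 mm of the first measurement, and its pointer within about 0.5 mm.
- **Gripper:** It was clear of the timer at 0.15 m, and the wrist force was close to zero.
- **Pushing force:** The wrist force was read only at the end of each move and never exceeded 20.6 N down. Adding the timer's weight gives about 24 N on the worktop against the 30 N limit. A sideways force of up to 7.6 N showed while pressing, and the timer did not slide.
- **Not checked:** I did not measure the toaster, butter dish, mug and plate again at the end; the arm's path stayed away from them.

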